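Change the bread sign on the bakery counter

TASK

The bread of the sign standing in the single-slot wooden foot is sold out: first take that sign out and hang it by its hole on the steel peg of the wooden stand. Then take the sign with the cut-off top corners out of the long two-slot rack and seat it fully home, upright, in the single-slot foot that has become free. Leave the other square-topped sign in the rack, and leave the jam jar and the round loaf where they are.

Things in the scene. Friction and masses are not known exactly. Their poses are not given: they have to be found in the camera images.
- sign_old: The sold-out sign, square top corners, standing at the start in the single-slot foot: upright board 90 wide (y), 150 tall (z), 10 thick (x), 150 g, black slate with a dark wood header; hanging hole 30 wide by 24 high through it along x, centre 106 above the bottom. Front and back alike. Origin: centre of the bottom edge.
- sign_old_hole (a point): Centre of the hanging hole of the sold-out sign (axes as its body).
- sign_new: The sign to put up, standing at the start in either slot of the rack. Both top corners cut off at 45 degrees, leaving a top edge 36 wide: upright board 90 wide (y), 150 tall (z), 10 thick (x), 150 g, black slate with a dark wood header; hanging hole 30 wide by 24 high through it along x, centre 106 above the bottom. Front and back alike. Origin: centre of the bottom edge.
- sign_spare: A third sign, square top corners like the sold-out one, in the other slot of the rack; stays there: upright board 90 wide (y), 150 tall (z), 10 thick (x), 150 g, black slate with a dark wood header; hanging hole 30 wide by 24 high through it along x, centre 106 above the bottom. Front and back alike. Origin: centre of the bottom edge.
- foot: Single-slot sign foot, fixed pale wood block 60 (x) by 124 (y) by 35 high with one blind slot from above, 13 wide (x) by 96 long (y) by 22 deep, whose top 5 flare outwards at 45 degrees by 5 on every side. Origin: centre of its underside.
- foot_slot (a point): Centre of the slot's floor in the foot, 13 above the counter; x across the slot, y along it.
- rack: Two-slot sign rack, fixed pale wood block 60 (x) by 250 (y) by 35 high with two slots like the foot's, in line, centred at y = -60 and y = +60; slot floors 13 above the counter. Origin: centre of its underside.
- stand: Fixed peg stand: base board 130 by 140 by 14, a post 22 by 24, 160 high above the counter at the origin, and one round steel peg, 8 in diameter, that leaves the post's -x face and points along -x, rising 14.6 degrees. Nothing stands above the post. Origin: under the post's centre on the counter.
- peg_tip (a point): Centre of the peg's round free end: 75 in front (-x) of the stand's origin, 167 high (the end cap reaches 4 beyond).
- peg_root (a point): Peg axis where it leaves the post: 11 in front of the stand's origin, 150 high.
- jam: Jam jar, 62 across, 85 high, bystander. Origin: centre of its underside.
- boule: Round loaf, 136 across, 75 high, bystander. Origin: centre of its underside.

How it is judged:
By the outcome, as a careful person would: the job done as asked, in the order asked, and still so for the second after the job is handed in, with the robot touching nothing.
It also fails if it takes over 59 s, if anything falls off the work surface, if the arm or the gripper's body presses on something with over 40 N, if the wrist force passes 120 N, or if a joint passes its speed limit or range.

ROBOT

A 7-joint arm with a two-finger parallel gripper is mounted at the origin on the work surface. World frame = base frame: x ahead of the robot, y to its left, z up, the work surface at z = 0. Lengths are in m, angles in rad, forces in N, time in s.
With the tool pointing down it reaches from about 0.425 to 0.825 m from the base axis. Payload 3.6 kg.
Tool frame: the origin (TCP) lies between the finger pads; the fingertips stand 17 mm ahead of it and the grasp point (between the pads) lies 2 mm behind it; z points along the fingers, y is the line along which they close (so a half turn about z gives the same grasp; the last joint's range is limited). The gripper opens to 85 mm and grips with 20 to 120 N. Pads are 22 mm wide; open, the fingers measure 114 mm over their backs; the gripper's body (76 mm by 85 mm) begins 54 mm behind the grasp point. The pads swing forward as they close: fully open they stand 13 mm farther back than shut.
Start: joints at [1.238, 0.615, -0.013, 1.423, 0.008, 1.103, -0.04], TCP at [0.196, -0.62, 0.248] pointing down, gripper open.
Joint ranges: [-3.12, 3.12], [-0.3, 2.06], [-1.34, 1.32], [0.26, 2.42], [-1.36, 4.5], [0.01, 1.98], [-2.84, 2.84]. Speed limits (rad/s): [2.79, 2.79, 3.14, 3.14, 3.14, 3.14, 3.14].

INTERFACE

Orientations are given as a unit quaternion [x, y, z, w].
In Python, from plant import r gives the robot as it stands.
- The arm moves only by the tool drive_tool, never from a script. Its argument "series" is a list of rows, each an object of numbers: "hand": the opening, from 0 (shut) to 1 (fully open); "dx", "dy", "dz": the shift along the tool's x, y, z scaled (see below); "ax", "ay", "az": the turn, a rotation vector about the tool's x, y, z scaled (see below). A call has 1 to 5 rows; each row is the pose to reach, as a shift and turn from the pose commanded when the call began, along the tool's axes at that moment; what a row does not reach only later rows make up. The controller multiplies each number of a shift by 0.5 m and each number of a turn by 90 degrees. A row lasts 1/8 s, in which the tool goes at most 62.5 mm and 10.7 degrees, less where a joint would pass 70% of its speed; a pose out of reach is approached as far as the arm can. A call with a number of a shift or a turn outside -1 to 1 is refused whole. A call with a gripper value outside its range is refused whole. The fingers move at their own pace and stop on an object; "force" is the grip in N (left out, the last holds). Time passes only in rows, so rows that repeat a pose let the fingers close. It gives the time, the measured TCP pose, the force, the opening and the grip force at its end, in the units of the state.
- r.read_state(): the state, without advancing time (a new reading comes with each control period).
- r.grab_frame(name): name is "scene" or "top" or "wrist"; returns the picture (384x512x3 uint8, red, green, blue); there is no depth.
- r.camera_info(name): a dict with "K" (3x3 intrinsics, pixels), "T" (4x4, takes a point from camera to world coordinates); the wrist camera has in their place "hand_eye" (4x4, takes a point from camera to tool coordinates, whose origin is the TCP and whose axes are the flange's). Camera axes: x right, y down, z forward; pixel columns grow to the right and rows downward; lengths in m; the calibration is good to about 2 mm. A picture is of the moment at which its call begins: read the wrist's pose just before it. camera_info takes no time and is no camera call.
- r.close_job(): hands the job in; it is judged then, once.
The state is a dict: "time_s": time; "joint_pos": joint angles; "dq": joint speeds; "joint_efforts": joint torques, N m; "position": TCP position; "eef_rot": TCP orientation; "contact_force": force on the tool from outside, world axes, zero at the start; "ft_torque": the same for the moment, N m; "finger_gap": finger opening in m; "finger_force": force on a finger pad.
Only numpy, scipy, OpenCV 4.12 (cv2) and the standard library are available. Lean on these libraries where they do the work, as an engineer would, in place of code of your own. Each camera call takes 0.05 s, during which the arm holds its last target. There are 200 camera calls.

## Working session

There is one attempt and no reset: what is moved stays moved. The work goes in short steps, Python scripts to look and compute and a tool call to move; the robot and the scene stay as the last step left them, time stands still between calls to the robot, and variables do not carry over. Pictures are saved under pics/ and viewed, at most 10 in all, crops included, and the job is handed in when it is done.

Besides the shell and the picture viewer there is one more tool, called after "Emit:" by a JSON object that holds its "method" and its "body". drive_tool: Moves the arm, as the interface text tells. Shifts and turns lie within -1 to 1; 1 stands for 0.5 m of shift or 90 degrees of turn. Its arguments: {"type":"object","properties":{"series":{"type":"array"},"force":{"type":"number"}},"required":["series"]}

```bash
ls; mkdir -p pics; python3 - <<'E'
from plant import r
import cv2,numpy as np
print(r.read_state())
for n in("scene","top","wrist"):
    i=r.camera_info(n); print(n,{k:np.round(v,4).tolist() if not isinstance(v,str) else v for k,v in i.items()})
    im=r.grab_frame(n); np.save(f"pics/{n}0.npy",im); cv2.imwrite(f"pics/{n}0.png",im[:,:,::-1])
E
```

```text
pics
{'time_s': 0.0, 'joint_pos': array([ 1.23851813,  0.61592887, -0.01261396,  1.42497168,  0.00812314,
        1.10338069, -0.04043782]), 'dq': array([ 1.26540534e-03,  1.45624231e-03, -1.79462261e-04,  5.02636491e-04,
        9.08919085e-04,  6.72130533e-04,  3.02612571e-05]), 'joint_efforts': array([-7.91127077e-04, -4.69213951e+01,  2.59208707e-01, -1.71032488e+01,
        1.00471699e-02,  9.67932923e-03,  4.73838249e-07]), 'position': array([ 0.19544946, -0.61913448,  0.24710772]), 'eef_rot': array([ 9.88331479e-01,  1.52312668e-01, -2.31290840e-04, -1.29854707e-03]), 'contact_force': array([-0.31929741, -0.29085122, -0.67153166]), 'ft_torque': array([-0.03466546,  0.00234875,  0.05753694]), 'finger_force': 0.0, 'finger_gap': 0.08544331172273412}
scene {'K': [[453.0513, 0.0, 260.8688], [0.0, 453.0513, 190.647], [0.0, 0.0, 1.0]], 'T': [[-0.8099, 0.4393, -0.3887, 1.0823], [0.5864, 0.6244, -0.5161, 0.6112], [0.016, -0.6459, -0.7633, 1.0576], [0.0, 0.0, 0.0, 1.0]]}
top {'K': [[414.3792, 0.0, 264.2535], [0.0, 414.3792, 189.3452], [0.0, 0.0, 1.0]], 'T': [[-0.0017, -0.9945, 0.1044, 0.4734], [-1.0, 0.0014, -0.0025, -0.0029], [0.0023, -0.1044, -0.9945, 1.3034], [0.0, 0.0, 0.0, 1.0]]}
wrist {'K': [[333.6631, 0.0, 255.868], [0.0, 333.6631, 188.3077], [0.0, 0.0, 1.0]], 'hand_eye': [[0.0001, -0.9531, -0.3026, 0.077], [1.0, 0.0001, 0.0002, -0.0006], [-0.0002, -0.3026, 0.9531, -0.1256], [0.0, 0.0, 0.0, 1.0]]}
```

```bash
python3 - <<'E'
import cv2
cv2.imwrite("pics/v_scene.png",cv2.resize(cv2.imread("pics/scene0.png"),(800,600),interpolation=cv2.INTER_CUBIC))
cv2.imwrite("pics/v_top.png",cv2.resize(cv2.imread("pics/top0.png"),(800,600),interpolation=cv2.INTER_CUBIC))
E
```

```text
(no output)
```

View pics/v_scene.png

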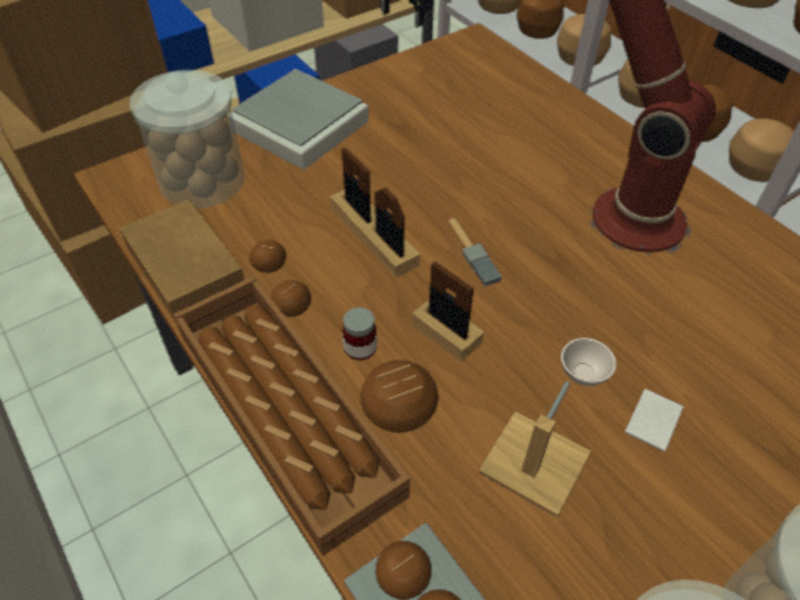

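View pics/v_top.png

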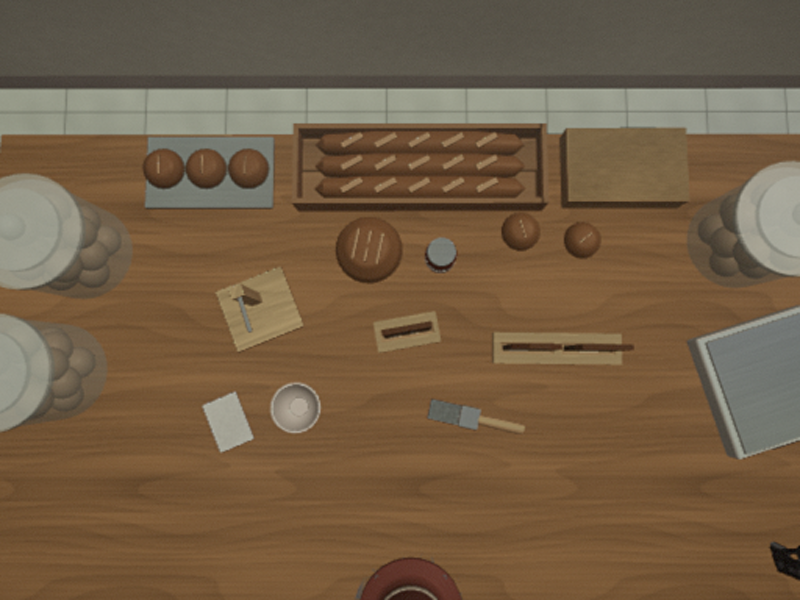

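The scene view shows the foot with the square sign at about (448,310) and the rack with the cut-corner sign in the slot nearer the foot, at (390,225). The spare is at (355,185) and the stand with its peg is at (540,450). In the top view the foot is at (407,332), the rack at (558,348), and the stand at (259,310) with its peg pointing towards the robot.

```bash
cat > h.py <<'E'
import numpy as np,cv2
from scipy.spatial.transform import Rotation as R
from plant import r
CI={n:r.camera_info(n) for n in("scene","top","wrist")}
def T_of(n,st=None):
    if n!="wrist": return np.array(CI[n]["T"])
    T=np.eye(4);T[:3,:3]=R.from_quat(st["eef_rot"]).as_matrix();T[:3,3]=st["position"]
    return T@np.array(CI[n]["hand_eye"])
def ray(n,px,T):
    K=np.array(CI[n]["K"]);d=T[:3,:3]@np.linalg.solve(K,[px[0],px[1],1]);return T[:3,3],d/np.linalg.norm(d)
def onz(n,px,z,T):
    o,d=ray(n,px,T);return o+d*(z-o[2])/d[2]
def tri(rays):
    A=np.zeros((3,3));b=np.zeros(3)
    for o,d in rays:
        P=np.eye(3)-np.outer(d,d);A+=P;b+=P@o
    p=np.linalg.solve(A,b);return p,[float(np.linalg.norm(np.cross(p-o,d))) for o,d in rays]
def proj(n,p,T):
    c=np.linalg.inv(T)@np.append(p,1);K=np.array(CI[n]["K"]);q=K@c[:3];return q[:2]/q[2]
E
python3 - <<'E'
from h import *
im=cv2.imread("pics/top0.png");hsv=cv2.cvtColor(im,cv2.COLOR_BGR2HSV)
for p in[(243,212),(260,222),(260,200),(320,223),(357,230),(160,210),(200,240),(300,250),(260,210)]: print(p,hsv[p[1],p[0]])
T=T_of("top")
roi=np.zeros(im.shape[:2],np.uint8);roi[165:245,130:410]=1
m=((hsv[...,2]>135)&(hsv[...,1]<150)&(hsv[...,1]>60)&(roi>0)).astype(np.uint8)
m=cv2.morphologyEx(m,cv2.MORPH_CLOSE,np.ones((9,9)))
cs,_=cv2.findContours(m,cv2.RETR_EXTERNAL,cv2.CHAIN_APPROX_NONE)
for c in cs:
    if cv2.contourArea(c)<150: continue
    z=.014 if c[:,0,0].mean()<210 else .035
    w=np.array([onz("top",p[0],z,T)[:2] for p in c],np.float32)
    print(cv2.boundingRect(c),cv2.minAreaRect(w*1000))
E
```

```text
(243, 212) [ 18 114 132]
(260, 222) [ 17 113 129]
(260, 200) [ 15 134 120]
(320, 223) [ 18 111 140]
(357, 230) [ 19 101 144]
(160, 210) [ 28  28 119]
(200, 240) [ 15 135 123]
(300, 250) [ 15 141 119]
(260, 210) [ 13 151  83]
(316, 213, 82, 20) ((504.4106750488281, -287.9074401855469), (248.68426513671875, 57.861724853515625), 89.90476989746094)
(239, 199, 43, 26) ((537.7767333984375, 7.0446624755859375), (59.70866012573242, 123.9153823852539), 10.188230514526367)
(136, 171, 58, 54) ((601.5557861328125, 307.8744201660156), (164.25340270996094, 138.94677734375), 21.877662658691406)
```

```bash
cat >> h.py <<'E'
def move(p,th,tilt=None):
    s=r.read_state();Rc=R.from_quat(s["eef_rot"]);a=np.radians(th)
    x=np.array([np.cos(a),np.sin(a),0]);z=np.array([0,0,-1.]);Rt=R.from_matrix(np.array([x,np.cross(z,x),z]).T)
    d=Rc.inv().apply(np.array(p)-s["position"]);v=(Rc.inv()*Rt).as_rotvec()
    print("t",round(s["time_s"],2),"pos",s["position"].round(4),"th",np.degrees(np.arctan2(*Rc.as_matrix()[[1,0],0])).round(2),"tool z",Rc.as_matrix()[:,2].round(4),"F",np.round(s["contact_force"],1),"gap",round(s["finger_gap"],4))
    print("shift/.5",(d/.5).round(4),"turn/90",(np.degrees(v)/90).round(4))
E
python3 - <<'E'
from h import *
move([.538,.007,.30],100.2)
im=cv2.imread("pics/top0.png");hsv=cv2.cvtColor(im,cv2.COLOR_BGR2HSV).astype(int)
sub=im[175:220,145:180];cv2.imwrite("pics/v_stand.png",cv2.resize(im[165:230,130:200],(770,600*65*11//(60*11*10)*11 if 0 else 715//1 if 715<600 else 600),interpolation=cv2.INTER_CUBIC))
E
```

```text
t 0.15 pos [ 0.1955 -0.6193  0.2474] th 17.52 tool z [-6.0e-04  1.9e-03 -1.0e+00] F [-0.1  0.4 -0. ] gap 0.0854
shift/.5 [ 1.0303 -0.9885 -0.1032] turn/90 [-1.000e-03 -9.000e-04 -9.186e-01]
```

View pics/v_stand.png

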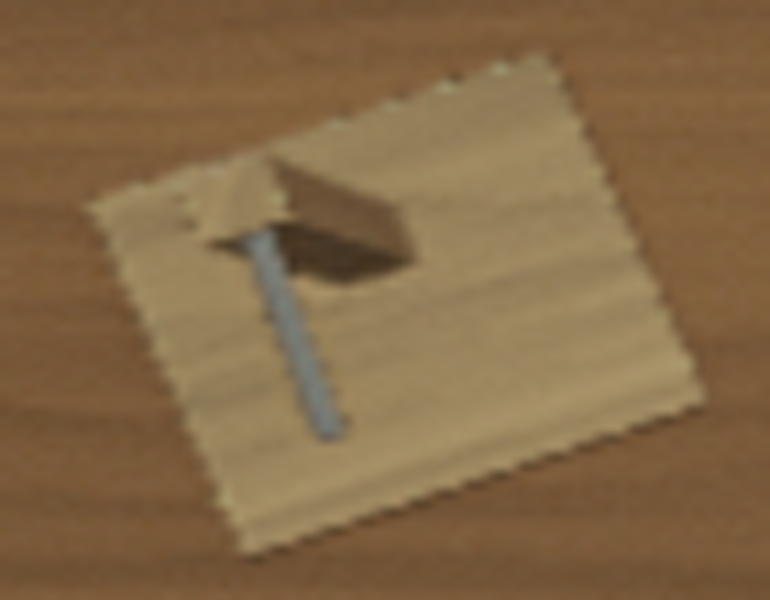

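The crop shows the peg running from its root at about (260,245) to its tip at (330,430). That is raw (153.6,191.5) to (160,211.5). Next I move towards the foot.

Emit:
{"method": "drive_tool", "body": {"series": [{"hand": 1,"dx": 0.7,"dy": -0.67,"dz": -0.1,"az": -0.6},{"hand": 1,"dx": 0.7,"dy": -0.67,"dz": -0.1,"az": -0.6},{"hand": 1,"dx": 0.7,"dy": -0.67,"dz": -0.1,"az": -0.6},{"hand": 1,"dx": 0.7,"dy": -0.67,"dz": -0.1,"az": -0.6},{"hand": 1,"dx": 0.7,"dy": -0.67,"dz": -0.1,"az": -0.6}]}}

```text
invalid input at $.series[0]: expected keys hand, dx, dy, dz, ax, ay, az
```

```bash
python3 - <<'E'
from h import *
T=T_of("top")
a=onz("top",(153.6,191.5),.150,T);b=onz("top",(160,211.5),.167,T);print(a,b,np.linalg.norm((a-b)[:2]),np.degrees(np.arctan2(*(a-b)[[1,0]])))
s=r.read_state();im=r.grab_frame("wrist");np.savez("pics/w1.npz",im=im,p=s["position"],q=s["eef_rot"])
cv2.imwrite("pics/w1.png",im[:,:,::-1])
move([.538,.007,.30],100.2)
E
```

```text
[0.58884964 0.30353621 0.15      ] [0.53203945 0.280048   0.167     ] 0.06147434077844273 22.46267702612123
t 0.2 pos [ 0.1956 -0.6194  0.2476] th 17.52 tool z [-5.0e-04  1.5e-03 -1.0e+00] F [-0.2 -0.9 -0.2] gap 0.0854
shift/.5 [ 1.0303 -0.9886 -0.1032] turn/90 [-8.000e-04 -7.000e-04 -9.186e-01]
```

View pics/w1.png

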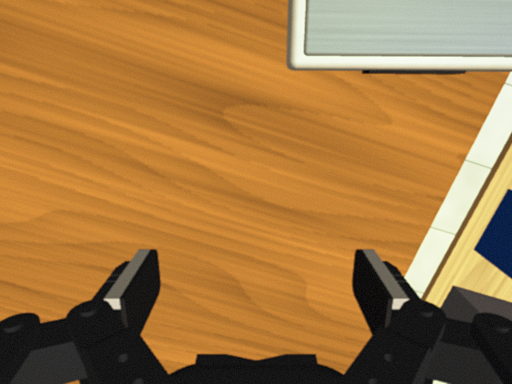

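That move was refused because every key is required, so this wrist picture shows only the start area, with the fingers at the bottom. I'll resend it with all keys.

Emit:
{"method": "drive_tool", "body": {"series": [{"hand": 1,"dx": 0.7,"dy": -0.67,"dz": -0.1,"ax": 0,"ay": 0,"az": -0.6},{"hand": 1,"dx": 0.7,"dy": -0.67,"dz": -0.1,"ax": 0,"ay": 0,"az": -0.6},{"hand": 1,"dx": 0.7,"dy": -0.67,"dz": -0.1,"ax": 0,"ay": 0,"az": -0.6},{"hand": 1,"dx": 0.7,"dy": -0.67,"dz": -0.1,"ax": 0,"ay": 0,"az": -0.6},{"hand": 1,"dx": 0.7,"dy": -0.67,"dz": -0.1,"ax": 0,"ay": 0,"az": -0.6}]}}

```text
time_s: 0.82
position: [0.3458, -0.3454, 0.2807]
eef_rot: [0.811, 0.585, 0.0, 0.0]
contact_force: [0.4, -0.1, 0.2]
finger_gap: 0.0854
finger_force: 0.0
```

```bash
python3 - <<'E'
from h import *
s=r.read_state();im=r.grab_frame("wrist");np.savez("pics/w2.npz",im=im,p=s["position"],q=s["eef_rot"])
move([.538,.007,.30],100.2)
E
```

```text
t 0.88 pos [ 0.3517 -0.3359  0.282 ] th 72.66 tool z [ 0.0052  0.0058 -1.    ] F [3.7 6.1 0.4] gap 0.0854
shift/.5 [ 0.766   0.1514 -0.0302] turn/90 [ 0.0031 -0.0039 -0.306 ]
```

Emit:
{"method": "drive_tool", "body": {"series": [{"hand": 1,"dx": 0.75,"dy": 0.15,"dz": -0.03,"ax": 0,"ay": 0,"az": -0.3},{"hand": 1,"dx": 0.75,"dy": 0.15,"dz": -0.03,"ax": 0,"ay": 0,"az": -0.3},{"hand": 1,"dx": 0.75,"dy": 0.15,"dz": -0.03,"ax": 0,"ay": 0,"az": -0.3},{"hand": 1,"dx": 0.75,"dy": 0.15,"dz": -0.03,"ax": 0,"ay": 0,"az": -0.3},{"hand": 1,"dx": 0.75,"dy": 0.15,"dz": -0.03,"ax": 0,"ay": 0,"az": -0.3}]}}

```text
time_s: 1.5
position: [0.5024, -0.0759, 0.2928]
eef_rot: [0.655, 0.756, -0.0, 0.0]
contact_force: [1.0, -0.2, -0.2]
finger_gap: 0.0854
finger_force: 0.0
```

```bash
python3 - <<'E'
from h import *
s=r.read_state();im=r.grab_frame("wrist");np.savez("pics/w3.npz",im=im,p=s["position"],q=s["eef_rot"])
w2=np.load("pics/w2.npz")["im"]
cv2.imwrite("pics/v23.png",cv2.resize(np.vstack([w2,im])[:,:,::-1],(400,600)) if 0 else cv2.resize(np.hstack([w2,im])[:,:,::-1],(800,300)))
move([.538,.007,.30],100.2)
E
```

```text
t 1.55 pos [ 0.5065 -0.0642  0.2938] th 99.03 tool z [ 0.007   0.0093 -0.9999] F [3.7 6.3 2. ] gap 0.0857
shift/.5 [ 0.1308  0.0847 -0.0106] turn/90 [ 0.0054 -0.0051 -0.013 ]
```

View pics/v23.png

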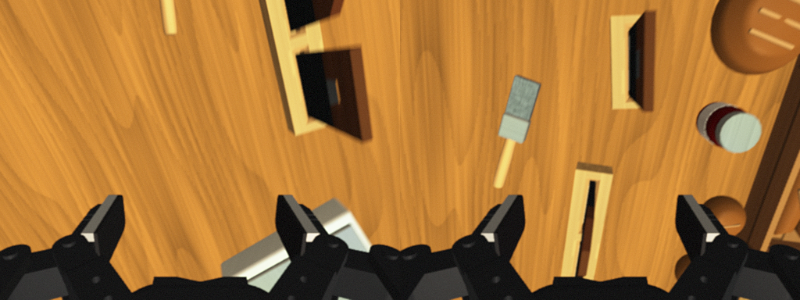

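The left half of this picture shows the rack end with the square spare sign. The right half shows the foot with the old sign at about (640,60), the jar at (730,125) and the rack at (590,220). I centre on the foot and take two still views.

Emit:
{"method": "drive_tool", "body": {"series": [{"hand": 1,"dx": 0.0,"dy": 0.06,"dz": -0.01,"ax": 0.005,"ay": -0.005,"az": -0.01},{"hand": 1,"dx": 0.0,"dy": 0.06,"dz": -0.01,"ax": 0.005,"ay": -0.005,"az": -0.01},{"hand": 1,"dx": 0.0,"dy": 0.06,"dz": -0.01,"ax": 0.005,"ay": -0.005,"az": -0.01}]}}

```text
time_s: 1.92
position: [0.5305, -0.0735, 0.2972]
eef_rot: [0.649, 0.761, -0.006, -0.0]
contact_force: [-0.4, 0.2, -0.1]
finger_gap: 0.0855
finger_force: 0.0
```

```bash
python3 - <<'E'
from h import *
s=r.read_state();im=r.grab_frame("wrist");np.savez("pics/w4.npz",im=im,p=s["position"],q=s["eef_rot"])
move([.538,.007,.24],100.2)
E
```

```text
t 1.98 pos [ 0.5303 -0.0736  0.2973] th 99.05 tool z [-0.0082 -0.0093 -0.9999] F [-0.4 -0.  -0.2] gap 0.0853
shift/.5 [0.1577 0.0417 0.1129] turn/90 [-0.0061  0.0049 -0.0128]
```

Emit:
{"method": "drive_tool", "body": {"series": [{"hand": 1,"dx": 0.1,"dy": 0.03,"dz": 0.08,"ax": -0.006,"ay": 0.005,"az": -0.013},{"hand": 1,"dx": 0.1,"dy": 0.03,"dz": 0.08,"ax": -0.006,"ay": 0.005,"az": -0.013},{"hand": 1,"dx": 0.1,"dy": 0.03,"dz": 0.08,"ax": -0.006,"ay": 0.005,"az": -0.013}]}}

```text
time_s: 2.35
position: [0.5374, -0.0221, 0.2572]
eef_rot: [0.641, 0.768, 0.0, 0.0]
contact_force: [0.4, -0.3, -0.5]
finger_gap: 0.0855
finger_force: 0.0
```

```bash
python3 - <<'E'
from h import *
s=r.read_state();im=r.grab_frame("wrist");np.savez("pics/w5.npz",im=im,p=s["position"],q=s["eef_rot"])
w2=np.load("pics/w4.npz")["im"]
cv2.imwrite("pics/v45.png",cv2.resize(np.hstack([w2[:230,120:450],im[:230,120:450]])[:,:,::-1],(800,279),interpolation=cv2.INTER_CUBIC))
move([.538,.007,.24],100.2)
E
```

```text
t 2.4 pos [ 0.5378 -0.0228  0.2576] th 100.19 tool z [ 1.9e-03 -8.0e-04 -1.0e+00] F [ 0.4 -0.1  0.7] gap 0.0852
shift/.5 [0.0586 0.0108 0.0351] turn/90 [ 0.0011  0.0007 -0.0001]
```

View pics/v45.png

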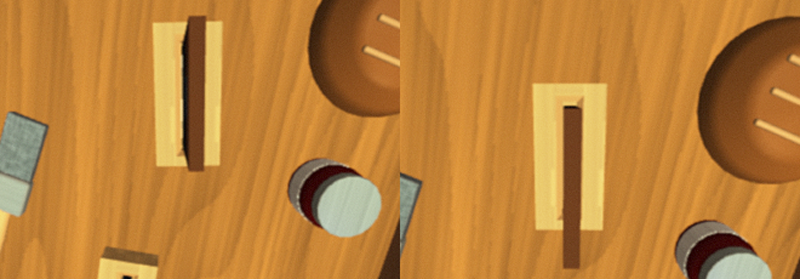

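Both views show the foot (pale) with the old sign's brown top edge. In the left view it spans about (188–207, 16–170), and in the right view (563–580, 105–268). I mask the edge, triangulate it, and measure the foot.

```bash
python3 - <<'E'
from h import *
out={}
for k in("w4","w5"):
    D=np.load(f"pics/{k}.npz");im=D["im"];hsv=cv2.cvtColor(im,cv2.COLOR_RGB2HSV)
    T=T_of("wrist",{"position":D["p"],"eef_rot":D["q"]})
    fx=(240,310)
    brown=((hsv[...,2]>45)&(hsv[...,2]<130)&(hsv[...,1]>90)).astype(np.uint8)
    brown[:,:fx[0]]=0;brown[:,fx[1]:]=0;brown[240:]=0
    pale=((hsv[...,2]>190)&(hsv[...,1]<150)).astype(np.uint8);pale[:,:225]=0;pale[:,320:]=0;pale[200:]=0
    print(k,hsv[100,(282 if k=="w4" else 262)],hsv[100,(252 if k=="w4" else 237)])
    for nm,m in(("sign",brown),("foot",cv2.morphologyEx(pale,cv2.MORPH_CLOSE,np.ones((25,25))))):
        cs,_=cv2.findContours(m,cv2.RETR_EXTERNAL,cv2.CHAIN_APPROX_NONE);c=max(cs,key=cv2.contourArea)
        b=cv2.boxPoints(cv2.minAreaRect(c));b=b[np.argsort(b[:,1])]
        top=b[:2].mean(0);bot=b[2:].mean(0);print(nm,cv2.minAreaRect(c),top,bot)
        out[k,nm]=[ray("wrist",p,T) for p in(top,bot)]
        if nm=="foot":
            w=np.array([onz("wrist",p[0],.035,T)[:2] for p in c],np.float32)*1000;print(" world",cv2.minAreaRect(w))
for nm in("sign","foot"):
    P=[tri([out["w4",nm][i],out["w5",nm][i]]) for i in(0,1)];d=P[0][0]-P[1][0]
    print(nm,P,"mid",(P[0][0]+P[1][0])/2,"len",np.linalg.norm(d),"ang",np.degrees(np.arctan2(d[1],d[0])))
E
```

```text
w4 [ 12 185 117] [ 22 132 233]
sign ((279.6216125488281, 76.46163940429688), (16.80426597595215, 127.177001953125), 0.9240454435348511) [280.6471    12.881407] [278.59613 140.04187]
foot ((275.26483154296875, 77.15306854248047), (117.560546875, 56.144596099853516), 88.69805145263672) [273.92926  18.38797] [276.6004  135.91817]
 world ((535.5054931640625, 6.4969482421875), (59.75707244873047, 123.17478942871094), 10.248498916625977)
w5 [ 13 196 112] [ 22 134 234]
sign ((262.0, 153.5), (133.0, 14.0), 90.0) [262.  87.] [262. 220.]
foot ((259.5, 128.5), (119.0, 59.0), 90.0) [259.5  69. ] [259.5 188. ]
 world ((535.421630859375, 6.9730377197265625), (59.87656784057617, 122.61570739746094), 10.288376808166504)
sign [(array([0.52707483, 0.05232105, 0.1528217 ]), [0.0004248128251153699, 0.000424812825115372]), (array([ 0.54257896, -0.03756621,  0.16111784]), [0.0015831757831614016, 0.0015831757831613587])] mid [0.53482689 0.00737742 0.15696977] len 0.09159106269983956 ang 99.78632107359817
foot [(array([0.52432026, 0.06738335, 0.03252007]), [0.00010785511960974877, 0.00010785511960964211]), (array([ 0.54781439, -0.05387735,  0.03332671]), [0.0009904148085769723, 0.0009904148085770207])] mid [0.53606732 0.006753   0.03292339] len 0.12351835037980685 ang 100.96513421014166
```

```bash
python3 - <<'E'
from h import *
move([.5355,.007,.155],100.2)
E
```

```text
t 2.4 pos [ 0.5378 -0.0228  0.2576] th 100.19 tool z [ 1.9e-03 -8.0e-04 -1.0e+00] F [ 0.4 -0.1  0.7] gap 0.0852
shift/.5 [0.0597 0.0056 0.2051] turn/90 [ 0.0011  0.0007 -0.0001]
```

Emit:
{"method": "drive_tool", "body": {"series": [{"hand": 1,"dx": 0.06,"dy": 0.0056,"dz": 0.08,"ax": 0.001,"ay": 0,"az": 0},{"hand": 1,"dx": 0.06,"dy": 0.0056,"dz": 0.16,"ax": 0.001,"ay": 0,"az": 0},{"hand": 1,"dx": 0.06,"dy": 0.0056,"dz": 0.205,"ax": 0.001,"ay": 0,"az": 0},{"hand": 1,"dx": 0.06,"dy": 0.0056,"dz": 0.205,"ax": 0.001,"ay": 0,"az": 0}]}}

```text
time_s: 2.9
position: [0.5348, 0.0069, 0.1539]
eef_rot: [0.642, 0.767, -0.001, -0.001]
contact_force: [-0.0, 0.5, -0.1]
finger_gap: 0.0854
finger_force: 0.0
```

Emit:
{"method": "drive_tool", "body": {"series": [{"hand": 0,"dx": 0,"dy": 0,"dz": 0,"ax": 0,"ay": 0,"az": 0},{"hand": 0,"dx": 0,"dy": 0,"dz": 0,"ax": 0,"ay": 0,"az": 0},{"hand": 0,"dx": 0,"dy": 0,"dz": 0,"ax": 0,"ay": 0,"az": 0},{"hand": 0,"dx": 0,"dy": 0,"dz": 0,"ax": 0,"ay": 0,"az": 0},{"hand": 0,"dx": 0,"dy": 0,"dz": 0,"ax": 0,"ay": 0,"az": 0}], "force": 50}}

```text
time_s: 3.52
position: [0.5359, 0.0089, 0.1552]
eef_rot: [0.641, 0.768, 0.001, 0.0]
contact_force: [0.6, -0.3, 2.5]
finger_gap: 0.0093
finger_force: 49.8
```

```bash
python3 - <<'E'
from h import *
move([.5355,.007,.255],100.2)
E
```

```text
t 3.52 pos [0.5359 0.0089 0.1552] th 100.31 tool z [ 1.2e-03  3.0e-04 -1.0e+00] F [ 0.6 -0.3  2.5] gap 0.0093
shift/.5 [-0.0036 -0.0012 -0.1995] turn/90 [ 0.0008 -0.      0.0013]
```

Emit:
{"method": "drive_tool", "body": {"series": [{"hand": 0,"dx": 0,"dy": 0,"dz": -0.1,"ax": 0,"ay": 0,"az": 0},{"hand": 0,"dx": 0,"dy": 0,"dz": -0.2,"ax": 0,"ay": 0,"az": 0},{"hand": 0,"dx": 0,"dy": 0,"dz": -0.27,"ax": 0,"ay": 0,"az": 0},{"hand": 0,"dx": 0,"dy": 0,"dz": -0.27,"ax": 0,"ay": 0,"az": 0}]}}

```text
time_s: 4.03
position: [0.5367, 0.0092, 0.2922]
eef_rot: [0.641, 0.768, 0.002, 0.002]
contact_force: [-0.2, -0.4, -1.6]
finger_gap: 0.0085
finger_force: 49.7
```

```bash
python3 - <<'E'
from h import *
move([.54,.10,.29],112)
E
```

```text
t 4.03 pos [0.5367 0.0092 0.2922] th 100.31 tool z [ 5.9e-03  4.0e-04 -1.0e+00] F [-0.2 -0.4 -1.6] gap 0.0085
shift/.5 [0.1775 0.0389 0.0046] turn/90 [ 0.0037  0.0008 -0.1299]
```

Emit:
{"method": "drive_tool", "body": {"series": [{"hand": 0,"dx": 0.178,"dy": 0.039,"dz": 0.0,"ax": 0.0,"ay": 0.0,"az": -0.13},{"hand": 0,"dx": 0.178,"dy": 0.039,"dz": 0.0,"ax": 0.0,"ay": 0.0,"az": -0.13},{"hand": 0,"dx": 0.178,"dy": 0.039,"dz": 0.0,"ax": 0.0,"ay": 0.0,"az": -0.13},{"hand": 0,"dx": 0.178,"dy": 0.039,"dz": 0.0,"ax": 0.0,"ay": 0.0,"az": -0.13}]}}

```text
time_s: 4.53
position: [0.5382, 0.0982, 0.2881]
eef_rot: [0.56, 0.829, -0.002, -0.001]
contact_force: [-0.5, -0.9, -1.6]
finger_gap: 0.0087
finger_force: 49.7
```

```bash
python3 - <<'E'
from h import *
s=r.read_state();im=r.grab_frame("wrist");np.savez("pics/w6.npz",im=im,p=s["position"],q=s["eef_rot"])
t=r.grab_frame("top");np.save("pics/top1.npy",t)
cv2.imwrite("pics/v6.png",np.vstack([im[:,:,::-1]]))
T=T_of("wrist",s)
print(proj("wrist",[.589,.3035,.15],T),proj("wrist",[.532,.28,.167],T))
move([.54,.10,.29],112)
E
```

```text
[442.92626057 -64.68762101] [357.65801831 -75.08913723]
t 4.62 pos [0.5386 0.0977 0.2887] th 111.84 tool z [-0.0019 -0.0015 -1.    ] F [-0.6 -0.2 -1.9] gap 0.0091
shift/.5 [ 0.0032  0.0043 -0.0026] turn/90 [-0.0015  0.0004 -0.0018]
```

View pics/v6.png

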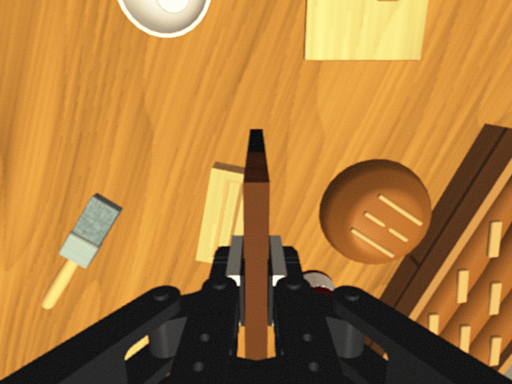

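The old sign is held upright between the fingers (255,250), and the foot below is now empty (220,210). The stand base is at the top (365,30) with the peg out of view, so I move closer.

```bash
python3 - <<'E'
from h import *
move([.519,.185,.29],112)
E
```

```text
t 4.62 pos [0.5386 0.0977 0.2887] th 111.84 tool z [-0.0019 -0.0015 -1.    ] F [-0.6 -0.2 -1.9] gap 0.0091
shift/.5 [ 0.1766  0.0285 -0.0027] turn/90 [-0.0015  0.0004 -0.0018]
```

Emit:
{"method": "drive_tool", "body": {"series": [{"hand": 0,"dx": 0.04,"dy": 0.0285,"dz": 0,"ax": 0,"ay": 0,"az": 0},{"hand": 0,"dx": 0.08,"dy": 0.0285,"dz": 0,"ax": 0,"ay": 0,"az": 0},{"hand": 0,"dx": 0.08,"dy": 0.0285,"dz": 0,"ax": 0,"ay": 0,"az": 0},{"hand": 0,"dx": 0.08,"dy": 0.0285,"dz": 0,"ax": 0,"ay": 0,"az": 0}]}}

```text
time_s: 5.12
position: [0.5369, 0.141, 0.2896]
eef_rot: [0.559, 0.829, -0.001, 0.0]
contact_force: [-0.4, -0.0, -1.2]
finger_gap: 0.009
finger_force: 49.7
```

```bash
python3 - <<'E'
from h import *
s=r.read_state();im=r.grab_frame("wrist");np.savez("pics/w7.npz",im=im,p=s["position"],q=s["eef_rot"])
move([.519,.185,.29],112)
E
```

```text
t 5.17 pos [0.537  0.1408 0.2896] th 111.92 tool z [-1.0e-04 -1.3e-03 -1.0e+00] F [ 0.2 -0.5 -1.1] gap 0.009
shift/.5 [ 0.0955 -0.0005 -0.0009] turn/90 [-0.0004  0.0008 -0.0009]
```

Emit:
{"method": "drive_tool", "body": {"series": [{"hand": 0,"dx": 0.04,"dy": 0,"dz": 0,"ax": 0,"ay": 0,"az": 0},{"hand": 0,"dx": 0.08,"dy": 0,"dz": 0,"ax": 0,"ay": 0,"az": 0},{"hand": 0,"dx": 0.1,"dy": 0,"dz": 0,"ax": 0,"ay": 0,"az": 0},{"hand": 0,"dx": 0.1,"dy": 0,"dz": 0,"ax": 0,"ay": 0,"az": 0}]}}

```text
time_s: 5.68
position: [0.5175, 0.1902, 0.2899]
eef_rot: [0.558, 0.83, 0.0, -0.0]
contact_force: [-0.0, -0.4, -1.4]
finger_gap: 0.0091
finger_force: 49.7
```

```bash
python3 - <<'E'
from h import *
s=r.read_state();im=r.grab_frame("wrist");np.savez("pics/w8.npz",im=im,p=s["position"],q=s["eef_rot"])
for k in("w7","w8"):
    D=np.load(f"pics/{k}.npz");T=T_of("wrist",{"position":D["p"],"eef_rot":D["q"]})
    print(D["p"],proj("wrist",[.589,.3035,.15],T),proj("wrist",[.532,.28,.167],T))
w=[np.load(f"pics/{k}.npz")["im"][:250,200:] for k in("w7","w8")]
cv2.imwrite("pics/v78.png",cv2.resize(np.hstack(w)[:,:,::-1],(800,int(250*800/624)),interpolation=cv2.INTER_CUBIC))
move([.519,.185,.29],112)
E
```

```text
[0.5368512  0.1410346  0.28963005] [410.56085556   3.50020618] [328.48626036  -1.43384891]
[0.5174513  0.19018702 0.28990618] [400.05237477  82.71644056] [323.12913233  83.07256147]
t 5.72 pos [0.5181 0.1889 0.2897] th 112.07 tool z [ 1.e-04 -4.e-04 -1.e+00] F [-0.9 -1.2 -1.3] gap 0.0092
shift/.5 [-0.0079 -0.0012 -0.0005] turn/90 [-0.      0.0002  0.0008]
```

View pics/v78.png

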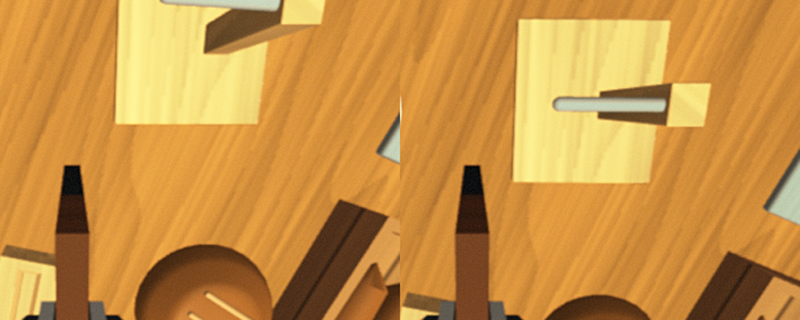

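The right view shows the peg from its tip at about (553,104) to its root at (667,104), with the base board upright behind it. The sign is at lower left, (472,240). I extract the peg and triangulate it with the top view.

```bash
python3 - <<'E'
from h import *
D=np.load("pics/w8.npz");im=D["im"];hsv=cv2.cvtColor(im,cv2.COLOR_RGB2HSV);T=T_of("wrist",{"position":D["p"],"eef_rot":D["q"]})
m=((hsv[...,1]<60)&(hsv[...,2]>90)).astype(np.uint8);m[:50]=0;m[120:]=0;m[:,:290]=0;m[:,430:]=0
cs,_=cv2.findContours(m,cv2.RETR_EXTERNAL,cv2.CHAIN_APPROX_NONE);c=max(cs,key=cv2.contourArea)
q=c[:,0,:].astype(float);x0,x1=q[:,0].min(),q[:,0].max();L=q[q[:,0]<x0+12,1].mean();Rr=q[q[:,0]>x1-12,1].mean();print(cv2.minAreaRect(c),x0,x1,L,Rr)
tipw=(x0,L);rootw=(x1+.5,Rr)
it=cv2.imread("pics/top0.png");h=cv2.cvtColor(it,cv2.COLOR_BGR2HSV)
m=((h[...,1]<70)&(h[...,2]>60)).astype(np.uint8);m[:187]=0;m[217:]=0;m[:,:148]=0;m[:,168:]=0
cs,_=cv2.findContours(m,cv2.RETR_EXTERNAL,cv2.CHAIN_APPROX_NONE);c=max(cs,key=cv2.contourArea);b=cv2.boxPoints(cv2.minAreaRect(c));b=b[np.argsort(b[:,1])]
rt,tp=b[:2].mean(0),b[2:].mean(0);print("top",rt,tp)
Tt=T_of("top")
for n,a,bb,z in(("cap",tipw,tp,.168),("root",rootw,rt,.15)):
    print(n,tri([ray("wrist",a,T),ray("top",bb,Tt)]),"wrist@z",onz("wrist",a,z,T),"top@z",onz("top",bb,z,Tt))
a=onz("wrist",tipw,.168,T);b=onz("wrist",rootw,.15,T);d=b-a;print(np.linalg.norm(d[:2]),np.degrees(np.arctan2(d[1],d[0])))
# base board
m=((hsv[...,2]>190)&(hsv[...,1]<150)).astype(np.uint8);m[150:]=0;m[:,:275]=0;m[:,412:]=0
cs,_=cv2.findContours(cv2.morphologyEx(m,cv2.MORPH_CLOSE,np.ones((15,15))),cv2.RETR_EXTERNAL,cv2.CHAIN_APPROX_NONE);c=max(cs,key=cv2.contourArea)
print(cv2.minAreaRect(np.array([onz("wrist",p[0],.014,T)[:2] for p in c],np.float32)*1000))
E
```

```text
((363.0, 81.0), (10.0, 86.0), 90.0) 320.0 406.0 80.96296296296296 81.34482758620689
top [152.85 190.05] [160.05002 211.65001]
cap (array([0.53139562, 0.2814956 , 0.1587108 ]), [0.0007940018301028062, 0.0007940018301027884]) wrist@z [0.52915595 0.28037568 0.168     ] top@z [0.53157692 0.27965203 0.168     ]
root (array([0.59303441, 0.30603557, 0.14974411]), [0.00023237853285876418, 0.00023237853285878985]) wrist@z [0.59303162 0.30621482 0.15      ] top@z [0.59292775 0.30573901 0.15      ]
0.06890400347146955 22.024434433200607
((588.9019775390625, 304.1880187988281), (141.81178283691406, 138.3650665283203), 22.191661834716797)
```

```bash
python3 - <<'E'
from h import *
move([.4915,.2665,.203],112.1)
E
```

```text
t 5.72 pos [0.5181 0.1889 0.2897] th 112.07 tool z [ 1.e-04 -4.e-04 -1.e+00] F [-0.9 -1.2 -1.3] gap 0.0092
shift/.5 [0.1638 0.0091 0.1734] turn/90 [-0.      0.0002 -0.0003]
```

Emit:
{"method": "drive_tool", "body": {"series": [{"hand": 0,"dx": 0.1,"dy": 0.009,"dz": 0,"ax": 0,"ay": 0,"az": 0},{"hand": 0,"dx": 0.164,"dy": 0.009,"dz": 0.06,"ax": 0,"ay": 0,"az": 0},{"hand": 0,"dx": 0.164,"dy": 0.009,"dz": 0.14,"ax": 0,"ay": 0,"az": 0},{"hand": 0,"dx": 0.164,"dy": 0.009,"dz": 0.173,"ax": 0,"ay": 0,"az": 0},{"hand": 0,"dx": 0.164,"dy": 0.009,"dz": 0.173,"ax": 0,"ay": 0,"az": 0}]}}

```text
time_s: 6.35
position: [0.492, 0.2648, 0.2023]
eef_rot: [0.56, 0.828, -0.001, -0.0]
contact_force: [-0.3, -0.3, -0.1]
finger_gap: 0.0089
finger_force: 49.6
```

```bash
python3 - <<'E'
from h import *
u=np.array([np.cos(np.radians(22.1)),np.sin(np.radians(22.1)),0])
im=r.grab_frame("scene");cv2.imwrite("pics/v9.png",cv2.resize(im[190:330,280:420,::-1],(560,560),interpolation=cv2.INTER_CUBIC))
move(np.array([.4915,.2665,.203])+.079*u-[0,0,.0095],112.1)
s=r.read_state();Rc=R.from_quat(s["eef_rot"]);h=s["position"]+Rc.apply([-.0015,0,.036])
print("hole",h,"cap offset along u,v,z",(np.array([.529,.2804,.168])-h)@u,(np.array([.529,.2804,.168])-h)@[-u[1],u[0],0],.168-h[2])
E
```

```text
t 6.4 pos [0.4926 0.2656 0.2036] th 111.9 tool z [ 5.e-04  1.e-04 -1.e+00] F [ 0.4  1.  -0.5] gap 0.009
shift/.5 [0.003  0.1566 0.0203] turn/90 [ 0.0003  0.     -0.0022]
hole [0.49316087 0.2642451  0.16760487] cap offset along u,v,z 0.0392838492308468 0.0014844276923047846 0.00039513124961118584
```

View pics/v9.png

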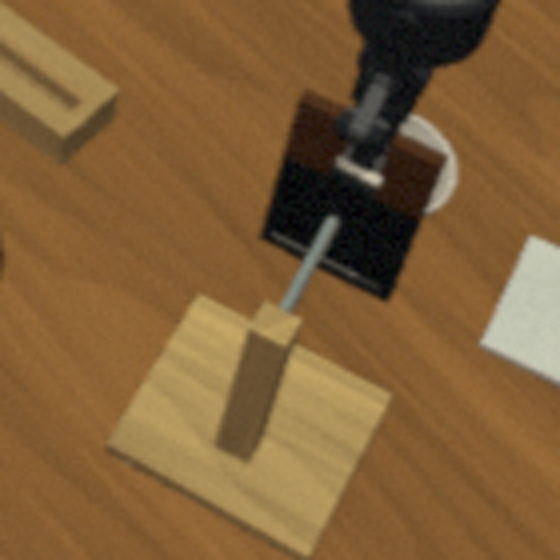

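The held sign is in front of the peg, with the tip at (333,225) pointing at its middle. I insert it in steps.

Emit:
{"method": "drive_tool", "body": {"series": [{"hand": 0,"dx": 0.003,"dy": 0.03,"dz": 0,"ax": 0,"ay": 0,"az": -0.002},{"hand": 0,"dx": 0.003,"dy": 0.06,"dz": 0,"ax": 0,"ay": 0,"az": -0.002},{"hand": 0,"dx": 0.003,"dy": 0.08,"dz": 0,"ax": 0,"ay": 0,"az": -0.002},{"hand": 0,"dx": 0.003,"dy": 0.1,"dz": 0.004,"ax": 0,"ay": 0,"az": -0.002},{"hand": 0,"dx": 0.003,"dy": 0.1,"dz": 0.004,"ax": 0,"ay": 0,"az": -0.002}]}}

```text
time_s: 7.02
position: [0.538, 0.2864, 0.2012]
eef_rot: [0.558, 0.83, 0.0, -0.0]
contact_force: [0.6, 0.5, -1.2]
finger_gap: 0.0092
finger_force: 49.7
```

Emit:
{"method": "drive_tool", "body": {"series": [{"hand": 0,"dx": 0,"dy": 0.02,"dz": 0.006,"ax": 0,"ay": 0,"az": 0},{"hand": 0,"dx": 0,"dy": 0.04,"dz": 0.012,"ax": 0,"ay": 0,"az": 0},{"hand": 0,"dx": 0,"dy": 0.057,"dz": 0.016,"ax": 0,"ay": 0,"az": 0},{"hand": 0,"dx": 0,"dy": 0.057,"dz": 0.016,"ax": 0,"ay": 0,"az": 0}]}}

```text
time_s: 7.52
position: [0.5643, 0.2973, 0.1927]
eef_rot: [0.558, 0.83, -0.0, -0.0]
contact_force: [-0.1, 0.0, -1.2]
finger_gap: 0.0089
finger_force: 49.7
```

```bash
python3 - <<'E'
from h import *
move([0.565,0.2965,.1855],112.1)
im=r.grab_frame("scene");cv2.imwrite("pics/v10.png",cv2.resize(im[190:330,280:420,::-1],(560,560),interpolation=cv2.INTER_CUBIC))
E
```

```text
t 7.53 pos [0.5643 0.2973 0.1927] th 112.16 tool z [-6.e-04  1.e-04 -1.e+00] F [-0.1  0.  -1.2] gap 0.0089
shift/.5 [-0.002   0.0007  0.0143] turn/90 [-0.0003 -0.0002  0.0007]
```

Emit:
{"method": "drive_tool", "body": {"series": [{"hand": 0,"dx": 0,"dy": 0,"dz": 0.005,"ax": 0,"ay": 0,"az": 0},{"hand": 0,"dx": 0,"dy": 0,"dz": 0.01,"ax": 0,"ay": 0,"az": 0},{"hand": 0,"dx": 0,"dy": 0,"dz": 0.012,"ax": 0,"ay": 0,"az": 0},{"hand": 0,"dx": 0,"dy": 0,"dz": 0.012,"ax": 0,"ay": 0,"az": 0}]}}

```text
time_s: 8.07
position: [0.5638, 0.2972, 0.1874]
eef_rot: [0.558, 0.83, 0.0, -0.0]
contact_force: [0.3, 0.3, -0.5]
finger_gap: 0.0088
finger_force: 49.9
```

Emit:
{"method": "drive_tool", "body": {"series": [{"hand": 0,"dx": 0,"dy": 0,"dz": 0.002,"ax": 0,"ay": 0,"az": 0},{"hand": 0,"dx": 0,"dy": 0,"dz": 0.003,"ax": 0,"ay": 0,"az": 0},{"hand": 0,"dx": 0,"dy": 0,"dz": 0.003,"ax": 0,"ay": 0,"az": 0}]}}

```text
time_s: 8.45
position: [0.5639, 0.2973, 0.1868]
eef_rot: [0.558, 0.83, 0.0, 0.0]
contact_force: [-1.3, -2.0, 5.1]
finger_gap: 0.009
finger_force: 50.6
```

The sign touches the peg at the expected height, with about 5 N upward. I release it.

Emit:
{"method": "drive_tool", "body": {"series": [{"hand": 0.25,"dx": 0,"dy": 0,"dz": 0,"ax": 0,"ay": 0,"az": 0},{"hand": 0.35,"dx": 0,"dy": 0,"dz": 0,"ax": 0,"ay": 0,"az": 0},{"hand": 0.35,"dx": 0,"dy": 0,"dz": 0,"ax": 0,"ay": 0,"az": 0},{"hand": 0.35,"dx": 0,"dy": 0,"dz": 0,"ax": 0,"ay": 0,"az": 0}]}}

```text
time_s: 8.95
position: [0.5638, 0.2972, 0.1855]
eef_rot: [0.558, 0.83, -0.0, -0.0]
contact_force: [-0.1, 0.1, -0.0]
finger_gap: 0.03
finger_force: 0.0
```

Emit:
{"method": "drive_tool", "body": {"series": [{"hand": 0.35,"dx": 0,"dy": 0,"dz": -0.03,"ax": 0,"ay": 0,"az": 0},{"hand": 0.35,"dx": 0,"dy": 0,"dz": -0.08,"ax": 0,"ay": 0,"az": 0},{"hand": 0.6,"dx": 0,"dy": 0,"dz": -0.18,"ax": 0,"ay": 0,"az": 0},{"hand": 1,"dx": 0,"dy": 0,"dz": -0.2,"ax": 0,"ay": 0,"az": 0},{"hand": 1,"dx": 0,"dy": 0,"dz": -0.2,"ax": 0,"ay": 0,"az": 0}]}}

```text
time_s: 9.57
position: [0.564, 0.2974, 0.2871]
eef_rot: [0.558, 0.83, 0.001, 0.0]
contact_force: [0.9, 1.3, -0.6]
finger_gap: 0.0822
finger_force: 0.0
```

```bash
python3 - <<'E'
from h import *
im=r.grab_frame("scene");cv2.imwrite("pics/v11.png",cv2.resize(im[190:330,280:420,::-1],(560,560),interpolation=cv2.INTER_CUBIC))
move([.504,-.228,.30],90)
E
```

```text
t 9.62 pos [0.5636 0.2968 0.2855] th 112.19 tool z [-4.e-04 -5.e-04 -1.e+00] F [-0.3 -0.3 -1.3] gap 0.0856
shift/.5 [-0.927  -0.5067 -0.0284] turn/90 [-3.000e-04  2.000e-04  2.465e-01]
```

View pics/v11.png

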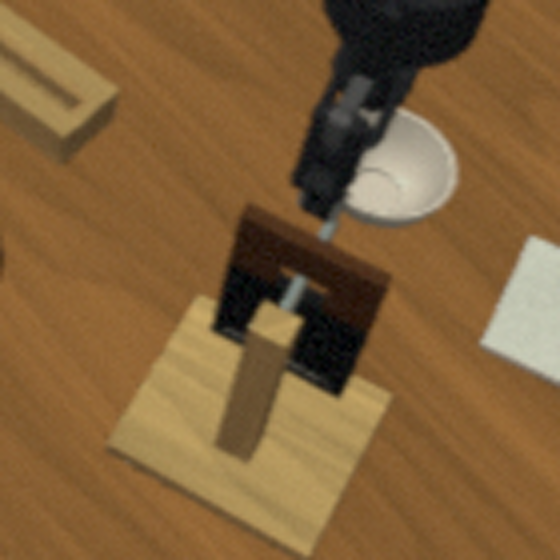

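The old sign hangs by its hole on the peg: the peg passes through at (300,290) and the gripper is clear above. All my picture views are used, so from here I check by numbers. On to the rack.

Emit:
{"method": "drive_tool", "body": {"series": [{"hand": 1,"dx": -0.5,"dy": -0.25,"dz": 0,"ax": 0,"ay": 0,"az": 0.13},{"hand": 1,"dx": -0.5,"dy": -0.25,"dz": 0,"ax": 0,"ay": 0,"az": 0.13},{"hand": 1,"dx": -0.5,"dy": -0.25,"dz": 0,"ax": 0,"ay": 0,"az": 0.13},{"hand": 1,"dx": -0.5,"dy": -0.25,"dz": 0,"ax": 0,"ay": 0,"az": 0.13},{"hand": 1,"dx": -0.5,"dy": -0.25,"dz": 0,"ax": 0,"ay": 0,"az": 0.13}]}}

```text
time_s: 10.25
position: [0.5412, 0.0129, 0.2837]
eef_rot: [0.642, 0.767, -0.003, -0.001]
contact_force: [0.7, -0.1, 0.2]
finger_gap: 0.0853
finger_force: 0.0
```

```bash
python3 - <<'E'
from h import *
move([.504,-.28,.29],90)
E
```

```text
t 10.25 pos [0.5412 0.0129 0.2837] th 100.12 tool z [-0.0045 -0.0028 -1.    ] F [ 0.7 -0.1  0.2] gap 0.0853
shift/.5 [-0.5637 -0.1761 -0.0106] turn/90 [-0.003   0.0015  0.1124]
```

Emit:
{"method": "drive_tool", "body": {"series": [{"hand": 1,"dx": -0.56,"dy": -0.176,"dz": 0,"ax": 0,"ay": 0,"az": 0.112},{"hand": 1,"dx": -0.56,"dy": -0.176,"dz": 0,"ax": 0,"ay": 0,"az": 0.112},{"hand": 1,"dx": -0.56,"dy": -0.176,"dz": 0,"ax": 0,"ay": 0,"az": 0.112},{"hand": 1,"dx": -0.56,"dy": -0.176,"dz": 0,"ax": 0,"ay": 0,"az": 0.112},{"hand": 1,"dx": -0.56,"dy": -0.176,"dz": 0,"ax": 0,"ay": 0,"az": 0.112}]}}

```text
time_s: 10.88
position: [0.5047, -0.2766, 0.2836]
eef_rot: [0.706, 0.708, -0.001, -0.002]
contact_force: [0.4, 0.3, -0.4]
finger_gap: 0.0857
finger_force: 0.0
```

Emit:
{"method": "drive_tool", "body": {"series": [{"hand": 1,"dx": 0,"dy": 0,"dz": 0,"ax": 0,"ay": 0,"az": 0}]}}

```text
time_s: 11.0
position: [0.504, -0.2784, 0.2831]
eef_rot: [0.708, 0.706, -0.002, -0.002]
contact_force: [-0.2, 0.9, 0.1]
finger_gap: 0.085
finger_force: 0.0
```

```bash
python3 - <<'E'
from h import *
s=r.read_state();im=r.grab_frame("wrist");np.savez("pics/w12.npz",im=im,p=s["position"],q=s["eef_rot"])
move([.504,-.245,.25],90)
T=T_of("wrist",s)
for p in([.504,-.21,.163],[.504,-.246,.163],[.534,-.163,.035],[.474,-.163,.035]):print(p,proj("wrist",p,T).round(1))
E
```

```text
t 11.05 pos [ 0.5053 -0.2747  0.2836] th 90.15 tool z [-0.0039  0.0017 -1.    ] F [ 0.9  1.1 -0.7] gap 0.0854
shift/.5 [ 0.0594 -0.0021  0.0672] turn/90 [-0.0025 -0.0011  0.0017]
[0.504, -0.21, 0.163] [257.3  96.3]
[0.504, -0.246, 0.163] [257.4 146.5]
[0.534, -0.163, 0.035] [286.4  44. ]
[0.474, -0.163, 0.035] [228.3  44.2]
```

Emit:
{"method": "drive_tool", "body": {"series": [{"hand": 1,"dx": 0.06,"dy": -0.002,"dz": 0.06,"ax": -0.0025,"ay": -0.001,"az": 0.0015},{"hand": 1,"dx": 0.06,"dy": -0.002,"dz": 0.06,"ax": -0.0025,"ay": -0.001,"az": 0.0015},{"hand": 1,"dx": 0.06,"dy": -0.002,"dz": 0.06,"ax": -0.0025,"ay": -0.001,"az": 0.0015},{"hand": 1,"dx": 0.06,"dy": -0.002,"dz": 0.06,"ax": -0.0025,"ay": -0.001,"az": 0.0015}]}}

```text
time_s: 11.55
position: [0.5061, -0.2432, 0.2561]
eef_rot: [0.705, 0.709, 0.001, 0.002]
contact_force: [0.6, -0.7, -0.2]
finger_gap: 0.0851
finger_force: 0.0
```

```bash
python3 - <<'E'
from h import *
s=r.read_state();im=r.grab_frame("wrist");np.savez("pics/w13.npz",im=im,p=s["position"],q=s["eef_rot"])
print(s["position"])
out={}
for k in("w12","w13"):
    D=np.load(f"pics/{k}.npz");im=D["im"];hsv=cv2.cvtColor(im,cv2.COLOR_RGB2HSV);T=T_of("wrist",{"position":D["p"],"eef_rot":D["q"]})
    brown=((hsv[...,2]>45)&(hsv[...,2]<130)&(hsv[...,1]>90)).astype(np.uint8);brown[:,:230]=0;brown[:,290:]=0;brown[240:]=0
    # row widths of brown along the sign
    cs,_=cv2.findContours(brown,cv2.RETR_EXTERNAL,cv2.CHAIN_APPROX_NONE)
    for c in sorted(cs,key=cv2.contourArea)[-3:]: print(k,"brown",cv2.minAreaRect(c),cv2.boundingRect(c))
    v=hsv[:240:6,258];print([tuple(int(x) for x in a) for a in v])
    pale=((hsv[...,2]>190)&(hsv[...,1]<150)).astype(np.uint8);pale[:,:215]=0;pale[:,305:]=0
    cs,_=cv2.findContours(cv2.morphologyEx(pale,cv2.MORPH_CLOSE,np.ones((25,25))),cv2.RETR_EXTERNAL,cv2.CHAIN_APPROX_NONE);c=max(cs,key=cv2.contourArea)
    w=np.array([onz("wrist",p[0],.035,T)[:2] for p in c],np.float32)*1000;print(" pale world",cv2.minAreaRect(w),cv2.boundingRect(c),"ymax",w[:,1].max())
E
```

```text
[ 0.50613782 -0.24321483  0.25614511]
w12 brown ((256.0, 196.0), (2.0, 0.0), 180.0) (255, 196, 3, 1)
w12 brown ((256.2582702636719, 148.99734497070312), (12.405843734741211, 180.13198852539062), 0.6295985579490662) (250, 59, 14, 181)
[(16, 186, 193), (16, 186, 189), (16, 193, 188), (16, 188, 189), (16, 184, 191), (16, 187, 191), (16, 182, 193), (15, 191, 190), (21, 139, 230), (22, 141, 230), (10, 198, 72), (10, 202, 77), (9, 190, 79), (9, 190, 79), (10, 202, 77), (10, 195, 76), (12, 191, 100), (11, 180, 112), (12, 178, 113), (12, 187, 108), (13, 186, 114), (12, 181, 114), (12, 192, 110), (12, 179, 114), (12, 183, 114), (9, 194, 104), (10, 185, 106), (10, 202, 105), (10, 188, 106), (98, 227, 9), (102, 85, 15), (120, 185, 11), (70, 51, 15), (8, 203, 44), (9, 190, 47), (11, 206, 47), (11, 185, 51), (12, 188, 107), (12, 181, 107), (12, 194, 105)]
 pale world ((502.4116516113281, -287.3314208984375), (249.07212829589844, 59.68386459350586), 89.26346588134766) (229, 44, 58, 215) ymax -162.84781
w13 brown ((246.0, 239.0), (0.0, 0.0), 0.0) (246, 239, 1, 1)
w13 brown ((252.5, 169.5), (139.0, 13.0), 90.0) (246, 100, 14, 140)
[(16, 184, 194), (16, 186, 196), (16, 186, 193), (16, 186, 196), (17, 196, 194), (16, 187, 195), (16, 188, 191), (17, 187, 198), (16, 190, 191), (16, 187, 196), (16, 186, 196), (16, 184, 195), (16, 183, 192), (16, 190, 191), (21, 138, 227), (22, 140, 229), (18, 150, 230), (19, 155, 79), (8, 183, 60), (10, 187, 75), (8, 205, 72), (9, 196, 73), (11, 198, 71), (10, 195, 72), (10, 201, 71), (9, 183, 74), (11, 183, 107), (12, 190, 110), (11, 173, 115), (12, 186, 111), (12, 190, 113), (13, 182, 116), (13, 172, 126), (15, 173, 133), (14, 172, 145), (15, 177, 134), (16, 171, 155), (15, 172, 159), (16, 162, 173), (17, 160, 179)]
 pale world ((502.3713684082031, -287.8683776855469), (249.36383056640625, 59.923675537109375), 89.24681091308594) (224, 79, 60, 217) ymax -162.82614
```

```bash
python3 - <<'E'
from h import *
R_=[]
for k in("w12","w13"):
    D=np.load(f"pics/{k}.npz");hsv=cv2.cvtColor(D["im"],cv2.COLOR_RGB2HSV).astype(float);T=T_of("wrist",{"position":D["p"],"eef_rot":D["q"]})
    cx=256 if k=="w12" else 252.5
    col=hsv[:,int(cx)-1:int(cx)+3,2].mean(1);a=(85,105) if k=="w12" else (145,165)
    row=next(i for i in range(*a) if col[i]>93);cols=np.where((hsv[row+4,235:275,2]<125)&(hsv[row+4,235:275,2]>60))[0]+235
    c=cols.mean();print(k,row,c);R_.append(ray("wrist",(c,row-.5),T))
print(tri(R_))
move([.5032,-.2276,.155],89.3)
E
```

```text
w12 96 256.5
w13 153 252.0
(array([ 0.50332902, -0.20933401,  0.1662209 ]), [8.949096208171574e-05, 8.94909620814784e-05])
t 11.6 pos [ 0.5061 -0.2434  0.2562] th 90.24 tool z [ 0.0048 -0.0021 -1.    ] F [ 0.2 -1.1  0.3] gap 0.0852
shift/.5 [ 0.032  -0.0066  0.2022] turn/90 [0.0031 0.0013 0.0105]
```

The triangulated +y end of the new sign's top edge is (0.503, -0.209, 0.166). Expected is (0.503, -0.210, 0.163), so they agree. Descend and grip.

Emit:
{"method": "drive_tool", "body": {"series": [{"hand": 1,"dx": 0.032,"dy": -0.006,"dz": 0.08,"ax": 0.003,"ay": 0.0013,"az": 0.0105},{"hand": 1,"dx": 0.032,"dy": -0.006,"dz": 0.15,"ax": 0.003,"ay": 0.0013,"az": 0.0105},{"hand": 1,"dx": 0.032,"dy": -0.006,"dz": 0.203,"ax": 0.003,"ay": 0.0013,"az": 0.0105},{"hand": 1,"dx": 0.032,"dy": -0.006,"dz": 0.203,"ax": 0.003,"ay": 0.0013,"az": 0.0105}]}}

```text
time_s: 12.1
position: [0.5019, -0.2272, 0.1527]
eef_rot: [0.711, 0.703, -0.001, -0.002]
contact_force: [0.2, 0.4, -0.3]
finger_gap: 0.0854
finger_force: 0.0
```

Emit:
{"method": "drive_tool", "body": {"series": [{"hand": 0,"dx": 0,"dy": 0,"dz": 0,"ax": 0,"ay": 0,"az": 0},{"hand": 0,"dx": 0,"dy": 0,"dz": 0,"ax": 0,"ay": 0,"az": 0},{"hand": 0,"dx": 0,"dy": 0,"dz": 0,"ax": 0,"ay": 0,"az": 0},{"hand": 0,"dx": 0,"dy": 0,"dz": 0,"ax": 0,"ay": 0,"az": 0},{"hand": 0,"dx": 0,"dy": 0,"dz": 0,"ax": 0,"ay": 0,"az": 0}], "force": 50}}

```text
time_s: 12.72
position: [0.5036, -0.2272, 0.1547]
eef_rot: [0.711, 0.703, 0.0, 0.0]
contact_force: [-0.0, 0.1, 2.8]
finger_gap: 0.0088
finger_force: 49.7
```

```bash
python3 - <<'E'
from h import *
move([.5032,-.2276,.155],89.3)
E
```

```text
t 12.72 pos [ 0.5036 -0.2272  0.1547] th 89.33 tool z [ 6.e-04  1.e-04 -1.e+00] F [-0.   0.1  2.8] gap 0.0088
shift/.5 [-0.0009 -0.0007 -0.0006] turn/90 [ 0.0004 -0.0001  0.0003]
```

Emit:
{"method": "drive_tool", "body": {"series": [{"hand": 0,"dx": 0,"dy": 0,"dz": -0.06,"ax": 0,"ay": 0,"az": 0},{"hand": 0,"dx": 0,"dy": 0,"dz": -0.14,"ax": 0,"ay": 0,"az": 0},{"hand": 0,"dx": 0,"dy": 0,"dz": -0.16,"ax": 0,"ay": 0,"az": 0},{"hand": 0,"dx": 0,"dy": 0,"dz": -0.16,"ax": 0,"ay": 0,"az": 0}]}}

```text
time_s: 13.22
position: [0.5027, -0.2271, 0.2338]
eef_rot: [0.711, 0.703, -0.0, -0.001]
contact_force: [-0.4, -0.5, -1.4]
finger_gap: 0.0092
finger_force: 49.4
```

```bash
python3 - <<'E'
from h import *
move([.5355,.0085,.235],100.25)
E
```

```text
t 13.22 pos [ 0.5027 -0.2271  0.2338] th 89.32 tool z [-1.3e-03  5.0e-04 -1.0e+00] F [-0.4 -0.5 -1.4] gap 0.0092
shift/.5 [ 0.472   0.06   -0.0022] turn/90 [-0.0008 -0.0004 -0.1214]
```

Emit:
{"method": "drive_tool", "body": {"series": [{"hand": 0,"dx": 0.472,"dy": 0.06,"dz": 0,"ax": 0,"ay": 0,"az": -0.1214},{"hand": 0,"dx": 0.472,"dy": 0.06,"dz": 0,"ax": 0,"ay": 0,"az": -0.1214},{"hand": 0,"dx": 0.472,"dy": 0.06,"dz": 0,"ax": 0,"ay": 0,"az": -0.1214},{"hand": 0,"dx": 0.472,"dy": 0.06,"dz": 0,"ax": 0,"ay": 0,"az": -0.1214},{"hand": 0,"dx": 0.472,"dy": 0.06,"dz": 0,"ax": 0,"ay": 0,"az": -0.1214}]}}

```text
time_s: 13.85
position: [0.5348, 0.015, 0.2328]
eef_rot: [0.637, 0.771, 0.001, -0.003]
contact_force: [-0.3, -0.8, -2.2]
finger_gap: 0.0092
finger_force: 49.4
```

Emit:
{"method": "drive_tool", "body": {"series": [{"hand": 0,"dx": 0,"dy": 0,"dz": 0,"ax": 0,"ay": 0,"az": 0},{"hand": 0,"dx": 0,"dy": 0,"dz": 0,"ax": 0,"ay": 0,"az": 0}]}}

```text
time_s: 14.1
position: [0.5353, 0.0064, 0.2332]
eef_rot: [0.642, 0.766, -0.001, -0.001]
contact_force: [-0.4, 0.3, -1.3]
finger_gap: 0.0091
finger_force: 49.4
```

```bash
python3 - <<'E'
from h import *
move([.5357,.0078,.181],100.25)
E
```

```text
t 14.1 pos [0.5353 0.0064 0.2332] th 100.07 tool z [-3.e-03 -6.e-04 -1.e+00] F [-0.4  0.3 -1.3] gap 0.0091
shift/.5 [0.0027 0.0016 0.1044] turn/90 [-0.002  0.    -0.002]
```

Emit:
{"method": "drive_tool", "body": {"series": [{"hand": 0,"dx": 0.0025,"dy": 0.001,"dz": 0.05,"ax": 0,"ay": 0,"az": -0.001},{"hand": 0,"dx": 0.0025,"dy": 0.001,"dz": 0.1,"ax": 0,"ay": 0,"az": -0.001},{"hand": 0,"dx": 0.0025,"dy": 0.001,"dz": 0.1,"ax": 0,"ay": 0,"az": -0.001},{"hand": 0,"dx": 0.0025,"dy": 0.001,"dz": 0.1,"ax": 0,"ay": 0,"az": -0.001}]}}

```text
time_s: 14.6
position: [0.5366, 0.0092, 0.1849]
eef_rot: [0.641, 0.767, 0.0, -0.0]
contact_force: [-0.1, 0.0, 0.1]
finger_gap: 0.0093
finger_force: 49.3
```

```bash
python3 - <<'E'
from h import *
move([.5357,.0078,.1545],100.25)
E
```

```text
t 14.6 pos [0.5366 0.0092 0.1849] th 100.25 tool z [ 3.e-04  7.e-04 -1.e+00] F [-0.1  0.   0.1] gap 0.0093
shift/.5 [-0.0024 -0.0023  0.0608] turn/90 [ 0.0003 -0.0004  0.    ]
```

Emit:
{"method": "drive_tool", "body": {"series": [{"hand": 0,"dx": -0.002,"dy": -0.001,"dz": 0.012,"ax": 0,"ay": 0,"az": 0},{"hand": 0,"dx": -0.002,"dy": -0.001,"dz": 0.022,"ax": 0,"ay": 0,"az": 0},{"hand": 0,"dx": -0.002,"dy": -0.001,"dz": 0.032,"ax": 0,"ay": 0,"az": 0},{"hand": 0,"dx": -0.002,"dy": -0.001,"dz": 0.04,"ax": 0,"ay": 0,"az": 0},{"hand": 0,"dx": -0.002,"dy": -0.001,"dz": 0.04,"ax": 0,"ay": 0,"az": 0}]}}

```text
time_s: 15.22
position: [0.5355, 0.0089, 0.1638]
eef_rot: [0.64, 0.768, -0.0, -0.001]
contact_force: [0.0, -0.3, -2.3]
finger_gap: 0.0091
finger_force: 49.3
```

In the slot without resistance (bottom at about 22 mm). I press on to the floor.

Emit:
{"method": "drive_tool", "body": {"series": [{"hand": 0,"dx": 0,"dy": 0,"dz": 0.008,"ax": 0,"ay": 0,"az": 0},{"hand": 0,"dx": 0,"dy": 0,"dz": 0.014,"ax": 0,"ay": 0,"az": 0},{"hand": 0,"dx": 0,"dy": 0,"dz": 0.018,"ax": 0,"ay": 0,"az": 0},{"hand": 0,"dx": 0,"dy": 0,"dz": 0.02,"ax": 0,"ay": 0,"az": 0},{"hand": 0,"dx": 0,"dy": 0,"dz": 0.02,"ax": 0,"ay": 0,"az": 0}]}}

```text
time_s: 15.85
position: [0.5358, 0.0089, 0.1547]
eef_rot: [0.64, 0.768, 0.0, -0.0]
contact_force: [-1.4, -1.4, 3.4]
finger_gap: 0.0089
finger_force: 50.0
```

On the floor: the TCP is at 0.1547, the same height as when gripped in the rack, with the contact force up. I release and rise.

Emit:
{"method": "drive_tool", "body": {"series": [{"hand": 0.3,"dx": 0,"dy": 0,"dz": 0,"ax": 0,"ay": 0,"az": 0},{"hand": 0.6,"dx": 0,"dy": 0,"dz": 0,"ax": 0,"ay": 0,"az": 0},{"hand": 0.8,"dx": 0,"dy": 0,"dz": 0,"ax": 0,"ay": 0,"az": 0},{"hand": 0.8,"dx": 0,"dy": 0,"dz": 0,"ax": 0,"ay": 0,"az": 0},{"hand": 0.8,"dx": 0,"dy": 0,"dz": 0,"ax": 0,"ay": 0,"az": 0}]}}

```text
time_s: 16.48
position: [0.5357, 0.0088, 0.1542]
eef_rot: [0.641, 0.768, -0.0, -0.001]
contact_force: [-0.1, 0.1, -1.2]
finger_gap: 0.0683
finger_force: 0.0
```

Emit:
{"method": "drive_tool", "body": {"series": [{"hand": 0.8,"dx": 0,"dy": 0,"dz": -0.05,"ax": 0,"ay": 0,"az": 0},{"hand": 0.8,"dx": 0,"dy": 0,"dz": -0.12,"ax": 0,"ay": 0,"az": 0},{"hand": 0.8,"dx": -0.1,"dy": 0,"dz": -0.2,"ax": 0,"ay": 0,"az": 0},{"hand": 0.8,"dx": -0.12,"dy": 0,"dz": -0.2,"ax": 0,"ay": 0,"az": 0},{"hand": 0.8,"dx": -0.12,"dy": 0,"dz": -0.2,"ax": 0,"ay": 0,"az": 0}]}}

```text
time_s: 17.1
position: [0.5462, -0.0513, 0.2537]
eef_rot: [0.641, 0.767, -0.0, -0.001]
contact_force: [-0.8, 1.2, -0.2]
finger_gap: 0.0684
finger_force: 0.0
```

```bash
python3 - <<'E'
from h import *
s=r.read_state();im=r.grab_frame("wrist");np.savez("pics/w14.npz",im=im,p=s["position"],q=s["eef_rot"]);T=T_of("wrist",s)
hsv=cv2.cvtColor(im,cv2.COLOR_RGB2HSV);V=hsv[...,2]
print(s["position"],s["finger_gap"])
c=np.radians(100.25);d=np.array([np.cos(c),np.sin(c),0])
# expected outline of the seated sign: top edge ends, shoulder ends
for off,z in((.018,.163),(-.018,.163),(.045,.136),(-.045,.136)): print(off,z,proj("wrist",np.array([.5357,.0075,z])+off*d,T).round(1))
m=((V>45)&(V<130)&(hsv[...,1]>90)).astype(np.uint8);m[:,:235]=0;m[:,290:]=0;m[240:]=0
cs,_=cv2.findContours(m,cv2.RETR_EXTERNAL,cv2.CHAIN_APPROX_NONE);q=max(cs,key=cv2.contourArea);print(cv2.minAreaRect(q),cv2.boundingRect(q))
x,y,w,h=cv2.boundingRect(q);print([int(V[k,x+w//2-2:x+w//2+2].mean()) for k in range(y,y+h,3)],y)
# old sign still on peg: brown pixels in scene crop vs after hanging; rack+jar+boule unmoved
a=cv2.cvtColor(cv2.resize(cv2.imread("pics/v11.png"),(140,140),interpolation=cv2.INTER_AREA),cv2.COLOR_BGR2GRAY).astype(int)
sc=r.grab_frame("scene");b=cv2.cvtColor(sc[190:330,280:420],cv2.COLOR_RGB2GRAY).astype(int)
D=abs(a-b);print("hung sign diff",D[55:100,50:100].mean())
o=np.load("pics/scene0.npy")
for n,(u,v,u2,v2) in dict(jam=(215,195,245,232),boule=(228,228,284,280),spare=(215,93,240,145)).items(): print(n,abs(o[v:v2,u:u2].astype(int)-sc[v:v2,u:u2]).mean().round(1))
E
```

```text
[ 0.54617928 -0.05129053  0.25370977] 0.06838685257966924
0.018 0.163 [257.1  83. ]
-0.018 0.163 [257.1 140.9]
0.045 0.136 [257.1  40.7]
-0.045 0.136 [257.  170.7]
((257.5, 104.0), (128.0, 15.0), 90.0) (250, 40, 16, 129)
[118, 79, 78, 78, 80, 81, 81, 80, 80, 80, 80, 80, 79, 79, 109, 117, 116, 116, 115, 115, 117, 116, 115, 115, 118, 115, 116, 118, 116, 116, 116, 117, 115, 114, 110, 107, 107, 110, 108, 107, 109, 109, 109] 40
hung sign diff 4.230222222222222
jam 3.7
boule 3.5
spare 4.6
```

The outline of the seated sign matches the prediction within a pixel: rows 40–169, column 257. The hung sign, jar, loaf and spare are unchanged apart from noise. I hand in.

```bash
python3 -c "
from plant import r
print(r.close_job())"
```

```text
the job is handed in; nothing more can be done
None
```

The sold-out sign hangs by its hole on the steel peg and the cut-corner sign is seated upright in the single-slot foot; the spare, jar and loaf are where they were, and I handed the job in at about 17 s of the 59 s allowed.

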